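# Pack the tealights down their storage tube

## Task

Two tealights are stuck part-way down the clear storage tube on the sill. Push them down with the wooden tamper until both have bottomed out firmly in the tube, then stand the tamper upright on the ceramic coaster again and let go. Leave the other things on the sill where they are.

Things in the scene. Friction and masses are not known exactly. Their poses are not given: they have to be found in the camera images.
- tube_mouth (a point): Centre of the open mouth (rim level) of a fixed upright clear plastic tube on a square wooden foot. The rim is 140 mm above the sill; bore 46 mm diameter, flaring to 60 mm over the top 16 mm; outer diameter 54 mm (68 mm at the rim). The tube's inner floor is 124 mm below this point. z up, along the tube.
- upper_candle (a joint): How far (m) the upper tealight (plain metal cup with white wax, 43 mm diameter, 24 mm high) in the tube sits above its packed place; 0 = packed: then it rests on the lower tealight, which is on the floor, and its top lies 76 mm below the mouth (64 mm above the sill). It is a tight fit and stays where it is left; it takes about 3 N to slide, and about 6 N once it is pushing the lower one along.
- lower_candle (a joint): The same for the lower tealight (same size): 0 = it stands on the tube's floor. It starts stuck part-way, with a gap below the upper one; takes about 3 N to slide.
- upper_candle_top (a point): Centre of the top face of the upper tealight, inside the tube.
- tamper_center (a point): Centre, half-way up, of the loose wooden tamper (a round rod, 140 g) that starts standing upright on the coaster. 190 mm long in all: flat round foot 34 mm diameter at the bottom, slim shaft 16 mm diameter, and a round handle 28 mm diameter over the top 75 mm (handle's middle is 57 mm above this point). z along the rod from foot to handle. The foot's underside is 95 mm below this point.
- tamper_foot (a point): Centre of the underside of the tamper's foot; z along the rod towards the handle.
- coaster_top (a point): Centre of the top face of the fixed round ceramic coaster, 104 mm diameter, its top 8 mm above the sill.
- menorah_center (a point): Bystander: cast aluminium menorah, 250 mm wide, 175 mm tall, near the far edge; point half-way up
- jar_center (a point): Bystander: lidded glass jar, 68 mm diameter, 85 mm tall; point half-way up
- lighter_center (a point): Bystander: red plastic lighter lying flat, 80 x 24 x 12 mm; point at its centre
- dreidel_a_center (a point): Bystander: wooden dreidel lying on its side, 64 mm long, 34 mm square; point at its centre
- dreidel_b_center (a point): Bystander: larger wooden dreidel lying on its side, 74 mm long, 39 mm square; point at its centre
- dreidel_c_center (a point): Bystander: wooden dreidel lying on its side, 64 mm long, 34 mm square; point at its centre

How it is judged:
On the way:
1. with the tamper pressing on the upper tealight (over 3 N), both tealights are at the bottom, within 4 mm (value of joint each of upper_candle, lower_candle below 0.004 m and contact force between tamper and upper_candle above 3 N), for 0.1 s.
At the end, for the whole second after the job is handed in: Both tealights are within 4 mm of the bottom of the tube, and the tamper stands still and upright (within 0.1 rad) with its foot on the coaster, its axis within 40 mm of the coaster's centre (value of joint each of upper_candle, lower_candle below 0.004 m and angle between tamper_foot's own z axis and vertical below 0.1 rad and horizontal distance between tamper_foot and coaster_top below 0.04 m and z of tamper_foot in the frame of coaster_top between -0.004 and 0.004 m); the robot touches nothing.
It fails at once if the menorah, jar, lighter or a dreidel is moved by more than 30 mm (distance of any of menorah_center, jar_center, lighter_center, dreidel_a_center, dreidel_b_center, dreidel_c_center from where it was at the start of the episode above 0.03 m).
It also fails if it takes over 46 s, if anything falls off the work surface, if the arm or the gripper's body presses on something with over 40 N, if the wrist force passes 120 N, or if a joint passes its speed limit or range.

## Robot

A 6-joint arm with a two-finger parallel gripper is mounted at the origin on the work surface. World frame = base frame: x ahead of the robot, y to its left, z up, the work surface at z = 0. Lengths are in m, angles in rad, forces in N, time in s.
With the tool pointing down it reaches from about 0.275 to 0.725 m from the base axis. Payload 15.9 kg.
Tool frame: the origin (TCP) lies midway between the tips of the shut fingers; the grasp point (between the pads) lies 19 mm behind it; z points along the fingers, y is the line along which they close (so a half turn about z gives the same grasp; the last joint's range is limited). The gripper opens to 85 mm and grips with 20 to 120 N. Pads are 22 mm wide; open, the fingers measure 114 mm over their backs; the gripper's body (76 mm by 85 mm) begins 54 mm behind the grasp point. The pads swing forward as they close: fully open they stand 13 mm farther back than shut.
Start: joints at [1.148, 0.213, -0.034, 1.323, 0, 1.571], TCP at [0.205, 0.456, 0.231] pointing down, gripper open.
Joint ranges: [-2.98, 2.98], [-0.74, 1.72], [-1.14, 1.35], [-2.1, 2.04], [-1.57, 1.44], [-3.14, 3.14]. Speed limits (rad/s): [1.89, 1.89, 2.39, 2.57, 3.14, 3.14].

## Interface

Orientations are given as a rotation vector (axis times angle).
In Python, from plant import r, viewer gives the robot as it stands. The module is installed in compiled form; this text tells all that it offers.
- The arm moves only by the tool servo_tool, never from a script. Its argument "series" is one flat list of numbers, 6 for each row, row after row: the shift along the tool's x, y, z in cm, then the turn, a rotation vector about the tool's x, y, z in rad. In form: [dx, dy, dz, ax, ay, az, dx, dy, dz, ax, ay, az, ...]. A call has 1 to 10 rows; each row shifts and turns the commanded pose from where the row before left it, along the tool's axes as they then stand; what a row does not reach is not made up. A row lasts 1/10 s, in which the tool goes at most 50 mm and 8.59 degrees, less where a joint would pass 70% of its speed; a pose out of reach is approached as far as the arm can. A call with a gripper value outside its range is refused whole. "hand" is the gripper command: -1 is fully open, 1 is shut, values between are in proportion, set as the call begins (left out, the last holds). The fingers move at their own pace and stop on an object; the grip force is fixed at half the most. Time passes only in rows, so rows that do not move let the fingers close. It gives the time, the measured TCP pose, the force, the opening and the grip force at its end, in the units of the state.
- r.get_obs(): the state, without advancing time (a new reading comes with each control period).
- viewer.capture(name): name is "scene" or "top"; returns the picture (400x640x3 uint8, red, green, blue); there is no depth.
- viewer.calibration(name): a dict with "fx", "fy", "cx", "cy" (pixels), "world_to_cam" (4x4, takes a point from world to camera coordinates). Camera axes: x right, y down, z forward; pixel columns grow to the right and rows downward; lengths in m; the calibration is good to about 2 mm. A picture is of the moment at which its call begins. calibration takes no time and is no camera call.
- r.job_done(): hands the job in; it is judged then, once.
The state is a dict: "t": time; "joints": joint angles; "joint_velocities": joint speeds; "joint_torque": joint torques, N m; "tcp_pos": TCP position; "tool_rot": TCP orientation; "force": force on the tool from outside, world axes, zero at the start; "torque": the same for the moment, N m; "gripper_width": finger opening in m; "grip_force": force on a finger pad.
Only numpy, scipy, OpenCV 4.12 (cv2) and the standard library are available. Lean on these libraries where they do the work, as an engineer would, in place of code of your own. Each camera call takes 0.05 s, during which the arm holds its last target. There are 200 camera calls.

## Working session

There is one attempt and no reset: what is moved stays moved. The work goes in short steps, Python scripts to look and compute and a tool call to move; the robot and the scene stay as the last step left them, time stands still between calls to the robot, and variables do not carry over. Pictures are saved under pics/ and viewed, at most 10 in all, crops included, and the job is handed in when it is done.

Besides the shell and the picture viewer there is one more tool, called as name(argument=value, ...) on one line, values as JSON. servo_tool: Moves the arm, as the interface text tells. Its arguments: {"type":"object","properties":{"series":{"type":"array"},"hand":{"type":"number"}},"required":["series"]}

```bash
mkdir -p pics; python3 - <<'E'
from plant import r, viewer
import cv2,json
import numpy as np
for n in("scene","top"):
    im=viewer.capture(n); cv2.imwrite(f"pics/{n}0.png",im[:,:,::-1])
    c=viewer.calibration(n); print(n,c["fx"],c["fy"],c["cx"],c["cy"],np.round(c["world_to_cam"],4).tolist())
o=r.get_obs(); print(o["t"],o["tcp_pos"],o["tool_rot"],o["gripper_width"])
E
```

```text
scene 409.0303457718287 409.0303457718287 313.9027444504918 200.46080830499977 [[-0.6161, 0.7875, 0.0184, 0.3957], [0.4051, 0.3368, -0.85, -0.1496], [-0.6755, -0.5162, -0.5265, 1.4581], [0.0, 0.0, 0.0, 1.0]]
top 364.71952577215774 364.71952577215774 316.9304878343235 200.38959502927673 [[0.0135, -0.9999, 0.0051, 0.0088], [-0.9945, -0.014, -0.1041, 0.6426], [0.1042, -0.0037, -0.9946, 0.776], [0.0, 0.0, 0.0, 1.0]]
0.1 [0.20503177 0.45571438 0.23087739] [-6.59143611e-01 -3.07143733e+00  1.46636649e-03] 0.08534862408621689
```

View pics/scene0.png

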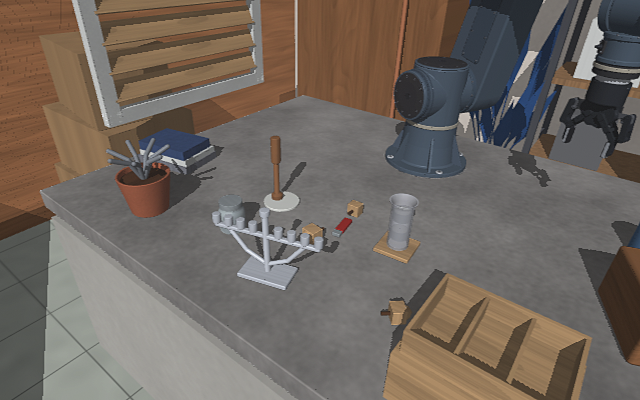

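View pics/top0.png

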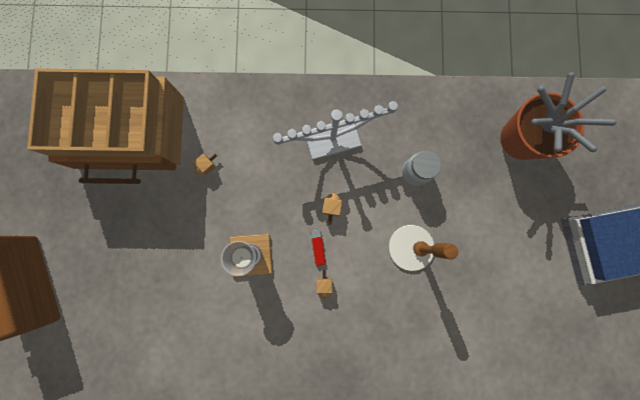

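The scene view shows the tamper with its top at about (276,138) and foot at (277,200), and the tube rim at (403,200). In the top view the coaster is at (411,248), the handle top at (449,251), the tube rim at (241,258) and the tube foot at about (252,255).

```bash
cat > h.py <<'E'
import numpy as np, cv2
from plant import r, viewer
def ray(n,uv):
    c=viewer.calibration(n); M=c["world_to_cam"]; R=M[:3,:3]; o=-R.T@M[:3,3]
    return o, R.T@np.array([(uv[0]-c["cx"])/c["fx"],(uv[1]-c["cy"])/c["fy"],1])
def plane(n,uv,z):
    o,d=ray(n,uv); return o+d*(z-o[2])/d[2]
def proj(n,p):
    c=viewer.calibration(n); q=c["world_to_cam"]@np.append(p,1)
    return np.array([c["fx"]*q[0]/q[2]+c["cx"],c["fy"]*q[1]/q[2]+c["cy"]])
def brown(im,x0,x1,y0,y1):
    h=cv2.cvtColor(im,cv2.COLOR_RGB2HSV); m=((h[...,0]<16)&(h[...,1]>110)&(h[...,2]>40))
    k=np.zeros_like(m); k[y0:y1,x0:x1]=m[y0:y1,x0:x1]; return k
E
python3 - <<'E'
from h import *
s=cv2.imread("pics/scene0.png")[:,:,::-1].copy(); t=cv2.imread("pics/top0.png")[:,:,::-1].copy()
h=cv2.cvtColor(t,cv2.COLOR_RGB2HSV)
m=((h[...,1]<40)&(h[...,2]>180)); k=np.zeros(m.shape,np.uint8); k[215:285,380:440]=m[215:285,380:440]
pts=cv2.findNonZero(k); hull=cv2.convexHull(pts); e=cv2.fitEllipse(hull); print("coaster",e,plane("top",e[0],.008))
w=plane("top",(e[0][0]-e[1][0]/2,e[0][1]),.008)-plane("top",(e[0][0]+e[1][0]/2,e[0][1]),.008); print("diam",np.linalg.norm(w))
b=brown(t,405,470,225,275)
for u in range(408,464,3):
    v=np.nonzero(b[:,u])[0]
    if len(v): print("T",u,v.min(),v.max())
b=brown(s,262,292,125,210)
for v in range(130,206,4):
    u=np.nonzero(b[v])[0]
    if len(u): print("S",v,u.min(),u.max())
crop=lambda i,x,y,w,hh,f:cv2.resize(i[y:y+hh,x:x+w],None,fx=f,fy=f,interpolation=cv2.INTER_CUBIC)
a=np.vstack([np.hstack([crop(t,210,225,70,55,5),crop(s,370,185,70,55,5)]),np.hstack([crop(t,400,225,70,55,5),crop(s,245,130,70,55,5)])])
cv2.imwrite("pics/c1.png",a[:,:,::-1])
E
```

```text
coaster ((411.150390625, 247.097412109375), (44.19224166870117, 45.746585845947266), 142.86354064941406) [ 0.54179999 -0.19705703  0.008     ]
diam 0.10012474648426614
T 414 245 249
T 417 243 254
T 420 242 255
T 423 242 255
T 426 244 253
T 429 246 252
T 432 246 252
T 435 244 255
T 438 243 256
T 441 243 256
T 444 244 257
T 447 244 257
T 450 244 258
T 453 245 258
T 456 247 255
S 138 271 279
S 142 271 279
S 146 272 279
S 150 271 279
S 154 272 279
S 158 272 279
S 162 272 279
S 166 274 277
S 170 274 277
S 174 274 278
S 178 275 278
S 182 274 278
S 186 275 278
S 190 275 278
S 194 272 281
S 198 273 281
```

View pics/c1.png

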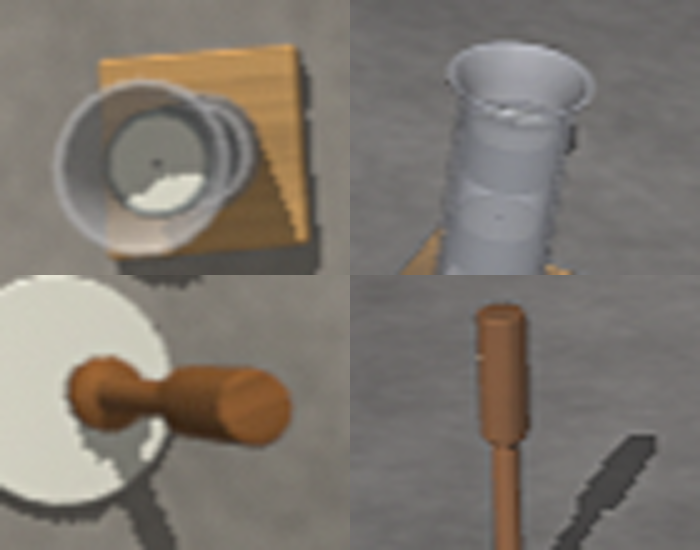

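The crops show the rim ellipse centred at about (238.2,258.6) in the top view and (404,202) in the scene view. The handle's top face is at about (450.8,251.2) and the wick at (241.4,257.6) in the top view; the tamper is upright.

```bash
python3 - <<'E'
from h import *
from scipy.optimize import least_squares
def tri(a,b):
    f=lambda p:np.r_[proj("top",p)-a,proj("scene",p)-b]
    s=least_squares(f,[.5,0,.1]); return s.x.round(4),s.fun.round(1)
print("rim tri",tri((238.2,258.6),(404,201.9)),"top",plane("top",(238.2,258.6),.14),"scene",plane("scene",(404,201.9),.14))
L=plane("top",(220.8,258.6),.14)-plane("top",(255.6,258.6),.14); print("rim diam",np.linalg.norm(L))
# foot square corners top view z? 
for uv in [(230,237),(268.8,234),(271.3,273.3),(232.5,276.5)]: print("footcorner",plane("top",uv,.016)[:2])
print("handle tri",tri((450.8,251.2),(275.6,138)),"top z.198",plane("top",(450.8,251.2),.198))
# axis fit: upright rod
T=[(421.5,248.5),]
p=plane("top",(450.8,251.2),.198); 
def f(x):
    e=[]
    for v in(142,154,174,190):
        a,b=proj("scene",[x[0],x[1],.02]),proj("scene",[x[0],x[1],.19]); u={142:275,154:275.5,174:276,190:276.5}[v]+.5
        e.append(a[0]+(b[0]-a[0])*(v-a[1])/(b[1]-a[1])-u)
    return np.r_[e,proj("top",[x[0],x[1],.198])-[450.8,251.2]]
s=least_squares(f,p[:2]); print("axis",s.x,s.fun.round(2))
print("foot proj",proj("top",[*s.x,.008]),proj("scene",[*s.x,.008]))
for z in(.09,.11):print("candle",plane("top",(241.4,257.6),z))
o=r.get_obs(); 
from scipy.spatial.transform import Rotation as R
print(R.from_rotvec(o["tool_rot"]).as_matrix().round(3))
for n,uv,z in[("lighter",(319,250),.012),("dreA",(324,287),.017),("dreB",(332,204),.02),("jar",(421,170),.085),("men0",(394,105),.175),("men1",(278,138),.175)]: print(n,plane("top",uv,z).round(3))
E
```

```text
rim tri (array([0.5182, 0.1667, 0.1331]), array([ 0.2, -0.1,  0.2, -0. ])) top [0.51838819 0.16551447 0.14      ] scene [0.52924754 0.17084461 0.14      ]
rim diam 0.06578336703346782
footcorner [0.55897114 0.21131259]
footcorner [0.56684681 0.12458511]
footcorner [0.48005989 0.11667171]
footcorner [0.47195415 0.20244036]
handle tri (array([ 0.539 , -0.2178,  0.1933]), array([-0.2,  0.1, -0.3, -0.1])) top z.198 [ 0.53934353 -0.21640691  0.198     ]
axis [ 0.53959871 -0.2166815 ] [ 0.07 -0.03  0.14  0.17  0.15 -0.15]
foot proj [419.82909467 248.19523004] [277.39850145 196.78017006]
candle [0.51764096 0.16947245 0.09      ]
candle [0.51872043 0.16549599 0.11      ]
[[-0.912  0.41  -0.   ]
 [ 0.41   0.912 -0.001]
 [ 0.    -0.001 -1.   ]]
lighter [0.533 0.011 0.012]
dreA [ 0.452 -0.001  0.017]
dreB [ 0.636 -0.016  0.02 ]
jar [ 0.704 -0.2    0.085]
men0 [ 0.81  -0.125  0.175]
men1 [0.743 0.092 0.175]
```

servo_tool(series=[0,0,-0.3,0,0,0.1435,0,0,-0.3,0,0,0.1435,0,0,-0.3,0,0,0.1435,0,0,-0.3,0,0,0.1435,0,0,-0.3,0,0,0.1435,0,0,-0.3,0,0,0.1435,0,0,-0.3,0,0,0.1435,0,0,-0.3,0,0,0.1435,-2,1,0,0,0,0,-3,1.5,0,0,0,0], hand=-1)

```text
t: 1.1
tcp_pos: [0.2299, 0.406, 0.2548]
tool_rot: [2.22, 2.223, -0.001]
force: [0.6, 0.3, 0.7]
gripper_width: 0.0855
grip_force: 0.0
```

servo_tool(series=[-3.6,1.8,0,0,0,0,-3.6,1.8,0,0,0,0,-3.6,1.8,0,0,0,0,-3.6,1.8,0,0,0,0,-3.6,1.8,0,0,0,0,-3.6,1.8,0,0,0,0,-3.6,1.8,0,0,0,0,-3.6,1.8,0,0,0,0,-3.6,1.8,0,0,0,0,-3.6,1.8,0,0,0,0])

```text
t: 2.1
tcp_pos: [0.4104, 0.0443, 0.2552]
tool_rot: [-2.221, -2.221, 0.0]
force: [0.7, 1.3, 0.5]
gripper_width: 0.0853
grip_force: 0.0
```

servo_tool(series=[-3.6,1.8,0,0,0,0,-3.6,1.8,0,0,0,0,-3.6,1.8,0,0,0,0,-3.6,1.8,0,0,0,0,-3.6,1.8,0,0,0,0,-3.6,1.8,0,0,0,0,-2,1,0,0,0,0,0,0,0,0,0,0])

```text
t: 2.9
tcp_pos: [0.5286, -0.1924, 0.2541]
tool_rot: [-2.223, -2.218, 0.001]
force: [-1.1, 0.4, -0.4]
gripper_width: 0.0857
grip_force: 0.0
```

servo_tool(series=[-1.2,0.55,0,0,0,0,-1.2,0.55,0,0,0,0,0,0,1.2,0,0,0,0,0,2,0,0,0,0,0,2,0,0,0,0,0,2,0,0,0,0,0,2,0,0,0,0,0,1.2,0,0,0,0,0,0.8,0,0,0,0,0,0,0,0,0])

```text
t: 3.9
tcp_pos: [0.5389, -0.2138, 0.1428]
tool_rot: [-2.22, -2.221, 0.001]
force: [0.6, 0.6, 0.3]
gripper_width: 0.0855
grip_force: 0.0
```

```bash
python3 - <<'E'
from h import *
o=r.get_obs(); print(o["tcp_pos"],o["tool_rot"],o["joints"])
t=viewer.capture("top"); s=viewer.capture("scene")
crop=lambda i,x,y,w,hh,f:cv2.resize(i[y:y+hh,x:x+w],None,fx=f,fy=f,interpolation=cv2.INTER_CUBIC)
cv2.imwrite("pics/g1.png",np.hstack([crop(t,380,170,100,120,4),crop(s,225,100,100,120,4)])[:,:,::-1])
E
```

```text
[ 0.5388667  -0.21381343  0.14277371] [-2.22043276e+00 -2.22117136e+00  6.97919044e-04] [-3.77703424e-01  4.06822727e-01  7.39625719e-03  1.17237610e+00
 -4.96904608e-05  1.19276034e+00]
```

View pics/g1.png

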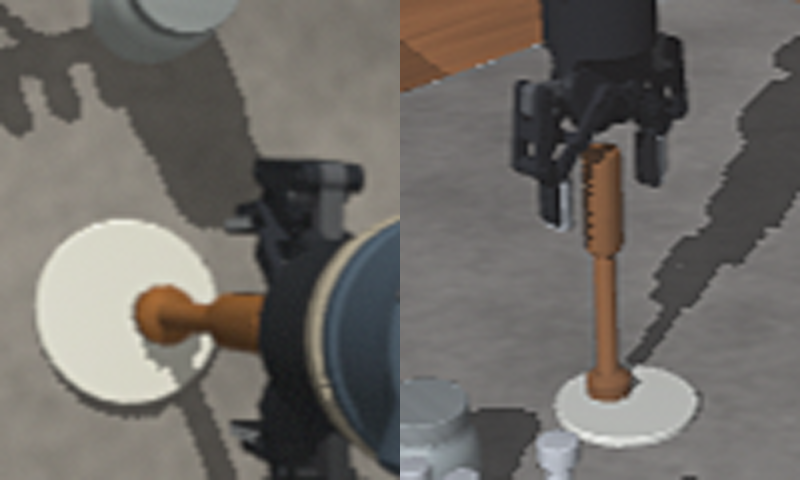

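The tamper stands between the open fingers, centred along the closing line. The view is consistent with the roughly 2.5 mm offset in y that the pose reading shows. I'll correct that and close.

servo_tool(series=[-0.25,0.05,0,0,0,0,0,0,0,0,0,0])

```text
t: 4.2
tcp_pos: [0.5401, -0.217, 0.144]
tool_rot: [2.221, 2.22, 0.001]
force: [0.7, 0.3, 0.4]
gripper_width: 0.0851
grip_force: 0.0
```

servo_tool(series=[0,0,0,0,0,0,0,0,0,0,0,0,0,0,0,0,0,0,0,0,0,0,0,0,0,0,0,0,0,0,0,0,0,0,0,0,0,0,0,0,0,0,0,0,0,0,0,0], hand=1)

```text
t: 5.0
tcp_pos: [0.5398, -0.2166, 0.1435]
tool_rot: [2.221, 2.221, 0.0]
force: [-0.1, 0.0, 4.0]
gripper_width: 0.0268
grip_force: 58.9
```

servo_tool(series=[0,0,-0.6,0,0,0,0,0,-1.4,0,0,0,0,0,-2,0,0,0,0,0,-2.5,0,0,0,0,0,-2.5,0,0,0,0,0,-2.5,0,0,0,0,0,-2.5,0,0,0,0,0,-1.6,0,0,0,0,0,-0.9,0,0,0,0,0,0,0,0,0])

```text
t: 6.0
tcp_pos: [0.5399, -0.2167, 0.309]
tool_rot: [2.221, 2.221, 0.001]
force: [-0.4, -0.1, -1.1]
gripper_width: 0.0268
grip_force: 59.2
```

servo_tool(series=[0.8,0,0,0,0,0,1.6,-0.2,0,0,0,0,2.4,-0.2,0,0,0,0,2.8,-0.2,0,0,0,0,2.8,-0.2,0,0,0,0,2.8,-0.2,0,0,0,0,2.8,-0.2,0,0,0,0,2.8,-0.2,0,0,0,0,2.8,-0.2,0,0,0,0,2.8,-0.2,0,0,0,0])

```text
t: 7.0
tcp_pos: [0.5204, 0.0296, 0.3077]
tool_rot: [-2.22, -2.222, 0.001]
force: [0.4, -0.5, -1.8]
gripper_width: 0.0264
grip_force: 59.2
```

servo_tool(series=[2.8,-0.2,0,0,0,0,2.8,-0.1,0,0,0,0,2.6,0,0,0,0,0,2.2,0,0,0,0,0,1.6,0,0,0,0,0,1.0,0,0,0,0,0,0.5,0,0,0,0,0,0,0,0,0,0,0,0,0,0,0,0,0])

```text
t: 7.9
tcp_pos: [0.5187, 0.1619, 0.3083]
tool_rot: [2.222, 2.221, -0.0]
force: [0.1, -0.4, -0.6]
gripper_width: 0.0266
grip_force: 59.2
```

```bash
python3 - <<'E'
from h import *
o=r.get_obs(); print(o["tcp_pos"],o["tool_rot"],o["force"],o["gripper_width"])
t=viewer.capture("top"); s=viewer.capture("scene")
b=brown(s,370,440,100,215)
p=o["tcp_pos"]
for v in range(120,212,4):
    u=np.nonzero(b[v])[0]
    if len(u)>1: print(v,u.min(),u.max(),end=" | ")
print()
for z in(-.135,-.10,-.04,0): print(z,proj("scene",p+[0,0,z]).round(1),proj("top",p+[0,0,z]).round(1))
crop=lambda i,x,y,w,hh,f:cv2.resize(i[y:y+hh,x:x+w],None,fx=f,fy=f,interpolation=cv2.INTER_CUBIC)
cv2.imwrite("pics/i1.png",np.hstack([crop(t,170,200,100,120,4),crop(s,355,110,100,120,4)])[:,:,::-1])
E
```

```text
[0.51867359 0.16191537 0.30831043] [ 2.22191271e+00  2.22078673e+00 -1.62603284e-04] [ 0.06110738 -0.35193254 -0.64277749] 0.026586384502035293
120 401 421 | 124 417 420 | 128 416 419 | 132 415 418 | 136 406 418 | 140 407 417 | 144 408 414 | 148 407 413 | 152 407 412 | 156 406 412 | 160 405 411 | 164 405 410 | 168 404 410 | 172 404 409 | 176 403 408 | 180 400 408 | 184 398 411 | 188 399 410 | 
-0.135 [404.6 186.3] [236.3 259.5]
-0.1 [406.7 172.7] [231.9 260.6]
-0.04 [410.5 148.1] [223.1 263. ]
0 [413.3 130.7] [216.1 264.8]
```

View pics/i1.png

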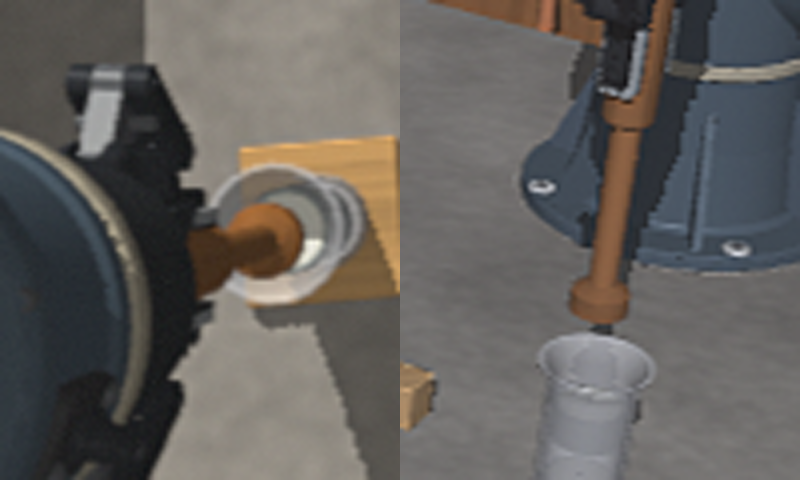

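The foot is at about (236.5,260.3) in the top view and (404.7,187) in the scene view. Both match the predicted TCP axis, so the rod hangs vertical above the mouth.

servo_tool(series=[0.35,0,0,0,0,0,0,0,0.8,0,0,0,0,0,1,0,0,0,0,0,1,0,0,0,0,0,1,0,0,0,0,0,0.8,0,0,0,0,0,0.4,0,0,0,0,0,0,0,0,0])

```text
t: 8.8
tcp_pos: [0.5184, 0.1659, 0.2577]
tool_rot: [-2.221, -2.221, 0.001]
force: [0.5, 0.5, -0.9]
gripper_width: 0.0268
grip_force: 59.2
```

servo_tool(series=[0,0,0.5,0,0,0,0,0,0.5,0,0,0,0,0,0.5,0,0,0,0,0,0.5,0,0,0,0,0,0.5,0,0,0])

```text
t: 9.3
tcp_pos: [0.5188, 0.166, 0.2331]
tool_rot: [2.221, 2.221, 0.001]
force: [-0.3, -0.8, 1.7]
gripper_width: 0.0264
grip_force: 59.3
```

servo_tool(series=[0,0,0.5,0,0,0,0,0,0.5,0,0,0,0,0,0.5,0,0,0,0,0,0.5,0,0,0,0,0,0.3,0,0,0])

```text
t: 9.8
tcp_pos: [0.5187, 0.166, 0.21]
tool_rot: [2.221, 2.221, 0.0]
force: [0.7, 0.1, 4.1]
gripper_width: 0.0267
grip_force: 59.7
```

servo_tool(series=[0,0,0.3,0,0,0,0,0,0.3,0,0,0,0,0,0.2,0,0,0,0,0,0,0,0,0])

```text
t: 10.2
tcp_pos: [0.5184, 0.1659, 0.2019]
tool_rot: [-2.221, -2.221, 0.001]
force: [0.4, 0.0, -0.9]
gripper_width: 0.027
grip_force: 59.1
```

servo_tool(series=[0,0,0.1,0,0,0,0,0,0.1,0,0,0])

```text
t: 10.4
tcp_pos: [0.5185, 0.1659, 0.2003]
tool_rot: [-2.221, -2.221, 0.0]
force: [-0.6, -0.3, 4.6]
gripper_width: 0.0268
grip_force: 59.6
```

servo_tool(series=[0,0,0.1,0,0,0,0,0,0,0,0,0])

```text
t: 10.6
tcp_pos: [0.5186, 0.166, 0.1994]
tool_rot: [2.221, 2.221, 0.0]
force: [-0.2, 0.3, 5.6]
gripper_width: 0.027
grip_force: 59.7
```

servo_tool(series=[0,0,0.1,0,0,0,0,0,0,0,0,0])

```text
t: 10.8
tcp_pos: [0.5189, 0.1661, 0.1994]
tool_rot: [2.221, 2.221, 0.002]
force: [-3.1, -0.3, 17.0]
gripper_width: 0.0269
grip_force: 61.0
```

servo_tool(series=[0,0,0.1,0,0,0,0,0,0,0,0,0])

```text
t: 11.0
tcp_pos: [0.5192, 0.1662, 0.1993]
tool_rot: [2.221, 2.221, 0.004]
force: [-5.3, -1.8, 28.7]
gripper_width: 0.0266
grip_force: 62.4
```

servo_tool(series=[0,0,0,0,0,0,0,0,0,0,0,0,0,0,-0.5,0,0,0,0,0,-1,0,0,0,0,0,-1.7,0,0,0,0,0,-2,0,0,0,0,0,-2,0,0,0,0,0,-2,0,0,0,0,0,-1.5,0,0,0,0,0,-0.8,0,0,0])

```text
t: 12.0
tcp_pos: [0.5188, 0.166, 0.3136]
tool_rot: [2.221, 2.221, 0.001]
force: [-0.1, 1.0, -1.8]
gripper_width: 0.0268
grip_force: 59.4
```

```bash
python3 - <<'E'
from h import *
o=r.get_obs(); p=o["tcp_pos"]; print(p,o["force"])
t=viewer.capture("top"); s=viewer.capture("scene")
b=brown(s,370,440,100,215)
for v in range(144,200,4):
    u=np.nonzero(b[v])[0]
    if len(u)>1: print(v,u.min(),u.max(),end=" | ")
for z in(-.135,-.10): print(z,proj("scene",p+[0,0,z]).round(1),proj("top",p+[0,0,z]).round(1))
for z in(.064,.04):print("cand top",z,proj("scene",[.5187,.1655,z]))
crop=lambda i,x,y,w,hh,f:cv2.resize(i[y:y+hh,x:x+w],None,fx=f,fy=f,interpolation=cv2.INTER_CUBIC)
cv2.imwrite("pics/o1.png",np.hstack([crop(t,170,200,100,120,4),crop(s,355,150,100,120,4)])[:,:,::-1])
E
```

```text
[0.51884436 0.16602289 0.3135881 ] [-0.13501571  0.98862783 -1.81009924]
144 410 416 | 148 409 415 | 152 409 414 | 156 408 414 | 160 407 413 | 164 407 412 | 168 406 412 | 172 406 411 | 176 405 410 | 180 400 412 | 184 400 413 | 188 404 411 | -0.135 [406.5 184.9] [233.4 259.5]
-0.1 [408.7 171.2] [228.8 260.7]
cand top 0.064 [399.82205238 226.04422835]
cand top 0.04 [398.55756211 234.05571458]
```

View pics/o1.png

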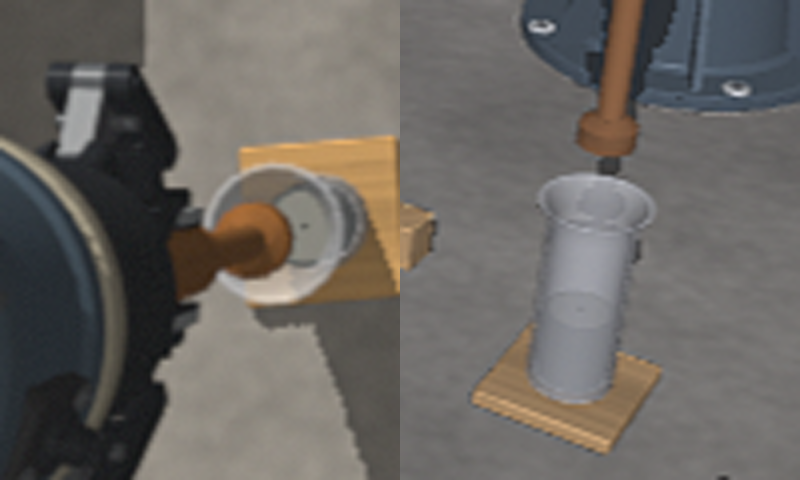

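The wick in the tube appears at (399.5,227) in the scene view. The prediction for a packed top at z = 0.064 is (399.8,226), so both candles are at the bottom. The tamper still hangs straight.

servo_tool(series=[-0.8,0,0,0,0,0,-1.6,0.2,0,0,0,0,-2.4,0.2,0,0,0,0,-2.8,0.2,0,0,0,0,-2.8,0.2,0,0,0,0,-2.8,0.2,0,0,0,0,-2.8,0.2,0,0,0,0,-2.8,0.2,0,0,0,0,-2.8,0.2,0,0,0,0,-2.8,0.2,0,0,0,0])

```text
t: 13.1
tcp_pos: [0.5359, -0.0804, 0.3118]
tool_rot: [-2.222, -2.22, 0.001]
force: [0.5, 0.7, -1.3]
gripper_width: 0.0268
grip_force: 59.4
```

servo_tool(series=[-2.8,0.2,0,0,0,0,-2.6,0.2,0,0,0,0,-2.4,0.1,0,0,0,0,-1.9,0,0,0,0,0,-1.2,0,0,0,0,0,-0.7,0,0,0,0,0,-0.3,0,0,0,0,0,0,0,0,0,0,0])

```text
t: 13.9
tcp_pos: [0.5416, -0.197, 0.3122]
tool_rot: [-2.221, -2.221, 0.0]
force: [0.2, -0.5, -1.7]
gripper_width: 0.027
grip_force: 59.4
```

Now lower 16.5 cm to a TCP height of about 0.147, then creep down to contact.

servo_tool(series=[0,0,1,0,0,0,0,0,2,0,0,0,0,0,2.5,0,0,0,0,0,2.5,0,0,0,0,0,2.5,0,0,0,0,0,2.5,0,0,0,0,0,1.8,0,0,0,0,0,1.0,0,0,0,0,0,0.5,0,0,0,0,0,0,0,0,0])

```text
t: 14.9
tcp_pos: [0.5417, -0.1968, 0.1494]
tool_rot: [-2.221, -2.222, -0.0]
force: [-0.3, 0.6, -2.3]
gripper_width: 0.0269
grip_force: 59.4
```

servo_tool(series=[0,0,0.15,0,0,0,0,0,0,0,0,0])

```text
t: 15.1
tcp_pos: [0.5421, -0.1971, 0.1485]
tool_rot: [2.221, 2.221, 0.001]
force: [-0.1, 1.1, -1.8]
gripper_width: 0.0268
grip_force: 59.4
```

servo_tool(series=[0,0,0.1,0,0,0,0,0,0,0,0,0])

```text
t: 15.3
tcp_pos: [0.5417, -0.1971, 0.147]
tool_rot: [2.221, 2.221, 0.0]
force: [0.5, 0.5, -0.8]
gripper_width: 0.0268
grip_force: 59.4
```

servo_tool(series=[0,0,0.15,0,0,0,0,0,0,0,0,0])

```text
t: 15.5
tcp_pos: [0.5416, -0.197, 0.1452]
tool_rot: [-2.221, -2.221, 0.0]
force: [0.1, -0.1, -1.7]
gripper_width: 0.0265
grip_force: 59.4
```

servo_tool(series=[0,0,0.1,0,0,0,0,0,0,0,0,0])

```text
t: 15.7
tcp_pos: [0.5416, -0.197, 0.1442]
tool_rot: [-2.221, -2.221, 0.0]
force: [0.2, -0.7, -0.8]
gripper_width: 0.0268
grip_force: 59.4
```

servo_tool(series=[0,0,0.1,0,0,0,0,0,0,0,0,0])

```text
t: 15.9
tcp_pos: [0.5418, -0.1971, 0.1435]
tool_rot: [2.221, 2.221, 0.0]
force: [0.5, -0.2, 1.6]
gripper_width: 0.0267
grip_force: 59.6
```

servo_tool(series=[0,0,0,0,0,0,0,0,0,0,0,0,0,0,0,0,0,0,0,0,0,0,0,0], hand=0.2)

```text
t: 16.3
tcp_pos: [0.5416, -0.197, 0.1433]
tool_rot: [-2.221, -2.221, 0.0]
force: [0.4, -0.3, -0.7]
gripper_width: 0.0343
grip_force: 0.0
```

servo_tool(series=[0,0,0,0,0,0,0,0,0,0,0,0,0,0,0,0,0,0,0,0,0,0,0,0,0,0,0,0,0,0], hand=-1)

```text
t: 16.8
tcp_pos: [0.5417, -0.1971, 0.1433]
tool_rot: [2.221, 2.221, -0.0]
force: [-0.8, 0.5, 0.9]
gripper_width: 0.0855
grip_force: 0.0
```

```bash
python3 - <<'E'
from h import *
o=r.get_obs(); p=o["tcp_pos"]; print(p,o["gripper_width"],o["force"])
t=viewer.capture("top"); s=viewer.capture("scene")
crop=lambda i,x,y,w,hh,f:cv2.resize(i[y:y+hh,x:x+w],None,fx=f,fy=f,interpolation=cv2.INTER_CUBIC)
cv2.imwrite("pics/r1.png",np.hstack([crop(t,380,170,100,120,4),crop(s,225,100,100,120,4)])[:,:,::-1])
E
```

```text
[ 0.54166543 -0.19705279  0.14331099] 0.08546225449905491 [-0.79804349  0.52863326  0.8688858 ]
```

View pics/r1.png

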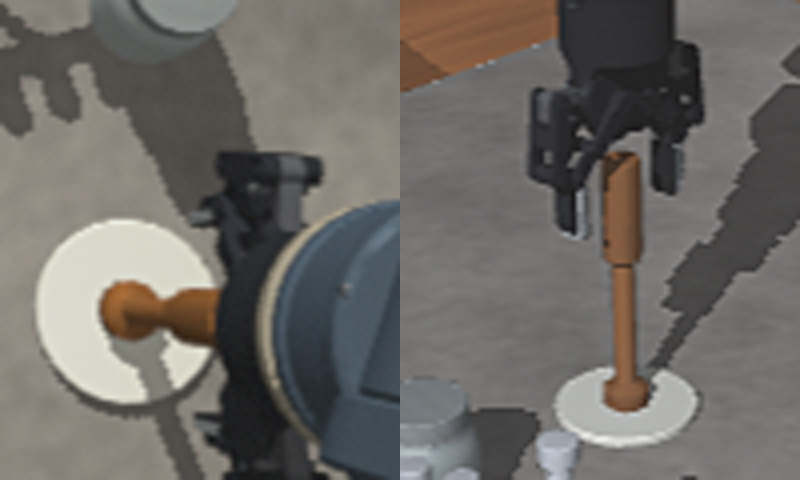

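The tamper stands upright near the coaster's centre, with its foot at about (411,247) in the top view and (381,198) in the crop's scene frame, and both fingers are clear of it. Now I retreat straight up.

servo_tool(series=[0,0,-0.8,0,0,0,0,0,-1.5,0,0,0,0,0,-2,0,0,0,0,0,-2,0,0,0,0,0,-2,0,0,0,0,0,-2,0,0,0,0,0,-2,0,0,0,0,0,-1,0,0,0,0,0,-0.5,0,0,0,0,0,0,0,0,0])

```text
t: 17.9
tcp_pos: [0.5418, -0.1971, 0.2815]
tool_rot: [2.221, 2.221, 0.0]
force: [-0.4, 0.1, 0.8]
gripper_width: 0.0851
grip_force: 0.0
```

```bash
python3 - <<'E'
from h import *
o=r.get_obs(); print(o["tcp_pos"],o["force"])
s=viewer.capture("scene"); cv2.imwrite("pics/f.png",s[:,:,::-1])
E
```

```text
[ 0.5417735  -0.19709845  0.28145098] [-0.36521108  0.0988526   0.82908439]
```

View pics/f.png

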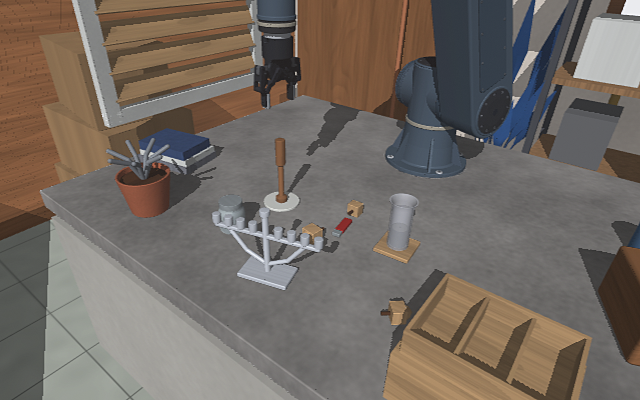

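The tamper stands upright on the coaster, from (280,140) to (281,200). The other things are where they were, and the gripper is clear above.

```bash
python3 -c "
from plant import r
print(r.job_done())"
```

```text
the job is handed in; nothing more can be done
None
```

Both tealights are pushed to the bottom of the tube (the press bottomed out at about 29 N), the tamper stands upright at the coaster's centre, nothing else on the sill visibly moved, and the job is handed in; no verdict was returned.

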